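Fish a dropped lens ring out from under the clear shelf

ROBOT

A 6-joint arm with a two-finger parallel gripper is mounted at the origin on the work surface. World frame = base frame: x ahead of the robot, y to its left, z up, the work surface at z = 0. Lengths are in m, angles in rad, forces in N, time in s.
With the tool pointing down it reaches from about 0.275 to 1 m from the base axis. Payload 8.4 kg.
Tool frame: the origin (TCP) lies on the centre line of the jaws, within the pads' length; the fingertips stand 8 mm ahead of it and the grasp point (between the pads) lies 11 mm behind it; x points along the fingers, y is the direction in which the jaws open and shut, and the axes are right-handed (so a half turn about x gives the same grasp; the last joint's range is limited). The gripper opens to 85 mm and grips with 20 to 120 N. Pads are 22 mm wide; open, the fingers measure 114 mm over their backs; the gripper's body (76 mm by 85 mm) begins 54 mm behind the grasp point. The pads swing forward as they close: fully open they stand 13 mm farther back than shut.
Start: joints at [1.305, 0.353, 1.633, -0, 1.155, -0.002], TCP at [0.163, 0.603, 0.239] pointing down, gripper open.
Joint ranges: [-2.63, 2.63], [-0.92, 2.1], [0.06, 2.66], [-1.3, 4.44], [0, 2.69], [-3.02, 3.02]. Speed limits (rad/s): [2.22, 2.22, 2.79, 3.14, 3.14, 3.14].

INTERFACE

Orientations are given as a unit quaternion [x, y, z, w].
In Python, from workcell import * gives the robot as it stands. The module is installed in compiled form; this text tells all that it offers.
- The arm moves only by the shell command python3 -m creep 'ROWS'. ROWS is JSON, a list of rows, each a list of 3 entries, a list of its own where there are three numbers: the opening, from -1 (shut) to 1 (fully open), then the shift along the tool's x, y, z in cm, then the turn about the tool's x in degrees. In form: [[claw, [x, y, z], turn], ...]. A call has 1 to 12 rows; each row is the pose to reach, as a shift and turn from the pose measured when the call began, along the tool's axes at that moment; what a row does not reach only later rows make up. A row lasts 1/12 s, in which the tool goes at most 41.7 mm and 7.16 degrees, less where a joint would pass 70% of its speed; a pose out of reach is approached as far as the arm can. A call with a gripper value outside its range is refused whole. The fingers move at their own pace and stop on an object; the grip force is fixed at half the most. Time passes only in rows, so rows that repeat a pose let the fingers close. It gives the time, the measured TCP pose, the force and the opening at its end, in the units of the state.
- get_obs(): the state, without advancing time (a new reading comes with each control period).
- get_image(name): name is "scene" or "top"; returns a dict with "frame" (480x640x3 uint8, red, green, blue), "range_z" (480x640 float32, m along the optical axis (not along the pixel's ray), 0 where there is no reading), "fx", "fy", "cx", "cy" (pixels), "rvec" (rotation vector, rad) and "tvec" (3), from world to camera coordinates, as OpenCV has them. Camera axes: x right, y down, z forward; pixel columns grow to the right and rows downward; lengths in m; the calibration is good to about 2 mm. A picture is of the moment at which its call begins.
- hand_in(): hands the job in, once; it reports no verdict.
Trained networks look in a picture, given as the dict that the camera call returned (one of the last four; its "shot" number tells which), for a name from the list of things; names that differ only in an ending like _2 or _b are one class to them, and where a whole thing is asked for, a point or a joint stands for the part that bears it (a point fixed in the world has none). Each returns a list of dicts, best first, with "p" (0 to 1); they miss things now and then, are a little off and sometimes report something else, mostly with a low value. They report only what shows in the picture. A call takes as long as a camera call. They do not tell look-alikes from the thing itself.
- recognise(picture, name): "centre" ([column, row] as shares, 0 to 1, of the picture: columns of its width, rows of its height, amid what is visible of it).
The state is a dict: "t": time; "joint_positions": joint angles; "joint_velocities": joint speeds; "tau": joint torques, N m; "eef_pos": TCP position; "tool_rot": TCP orientation; "wrist_force": force on the tool from outside, world axes, zero at the start; "ft_torque": the same for the moment, N m; "gripper_width": finger opening in m.
Only numpy, scipy, OpenCV 4.12 (cv2) and the standard library are available. Lean on these libraries where they do the work, as an engineer would, in place of code of your own. Each camera call takes 0.05 s, during which the arm holds its last target.

TASK

The brass lens ring has rolled under the low clear shelf. Take the flat probe, slide it in through the shelf's open side, press its rubber pad lightly on the ring and drag the ring out onto the open part of the black plate with the probe, slowly and never touching the ring with the fingers; then lay the probe back flat on its blue mat and let go. Press gently (never more than 15 N on ring or plate), do not bump the clear shelf, and leave the post, the lens mount and the screw tin alone.

Things in the scene. Friction and masses are not known exactly. Their poses are not given: they have to be found in the camera images.
- probe: Loose probe, 0.26 kg. Origin: centre of underside of its upright orange grip block (50 along x, 30 along y, 68 tall). A strip 24 wide, underside 8 and top 12 above the origin, runs along +x to 187. Under its end a black rubber pad 30 x 24 centred at x 170, stiffly set on a screw: its underside is 1 to 5 above the origin's level, unknown each time (feel for it). Stands level on the block. mm.
- strip_end (a point): Point on the underside of the probe's strip over the middle of the rubber pad: (170, 0, 8) mm in the probe's frame, same axes.
- ring: Loose brass ring lying flat on the plate under the shelf: outer diameter 44 mm, hole 22 mm, 8 mm thick, about 80 g. Origin: centre of its underside, z its axis. It slides on the plate; the rubber pad pressed on its top with 4 to 10 N drags it along; with less it slips off. It lies at least 40 mm in from the mouth; the probe has no hook.
- plate: Fixed black base plate, 220 mm along x, 330 along y, 30 thick, partly let into the table: its top stands 8 to 22 mm above the table, differently each time. Origin: centre of its underside (top 30 mm above it). Hard: a fraction of a mm of press is many newtons. The shelf covers its -y half; the +y half (160 mm beyond the shelf's edge) is open.
- mouth (a point): Middle of the shelf's open side, on the plate's top surface, under the red front edge of the shelf: (0, 5, 30) mm in the plate's frame, same axes. The opening faces the plate's +y and is 208 mm wide (along x) and 36 mm high.
- cover: Clear shelf fixed on the plate. Origin: on the plate's top, at its centre, same axes. Its board spans x -110..110 and y -165..5, underside 36 and top 42 above the plate (mm). 6 mm walls at both x ends and at the back (inner face y -159); open at y 5. On its rear corners (y below -110) stand a red box 35 tall and a lens on a post 96 tall.
- mat: Fixed blue mat, 320 mm along x, 140 mm along y, 4 mm thick, where the probe lies at the start. Origin: centre of its underside, on the table.
- post: Bystander, loose: steel post 13 mm thick on a round black foot 48 mm across, 92 mm tall. Origin: centre of its underside.
- lens_mount: Bystander, loose: black round lens mount on a foot 30 x 50 mm, 64 mm tall. Origin: centre of its underside.
- screw_tin: Bystander, loose: round aluminium tin 60 mm across, 40 mm tall. Origin: centre of its underside.
Mind the look-alikes: they are no part of the job. There is more than one size of the probe; the one meant has the size given above.

How it is judged:
By the outcome, as a careful person would: the job done as asked, in the order asked, and still so for the second after the job is handed in, with the robot touching nothing.
It also fails if it takes over 64 s, if anything falls off the work surface, if the arm or the gripper's body presses on something with over 40 N, if the wrist force passes 120 N, or if a joint passes its speed limit or range.

## Working session

There is one attempt and no reset: what is moved stays moved. The work goes in short steps, Python scripts to look and compute and a shell command to move; the robot and the scene stay as the last step left them, time stands still between calls to the robot, and variables do not carry over. Pictures are saved under pics/ and viewed, and the job is handed in when it is done.

```bash
mkdir -p pics
cat > h.py <<'E'
from workcell import *
import numpy as np, cv2
from scipy.spatial.transform import Rotation as R
def world(im):
    z=im["range_z"]; h,w=z.shape
    u,v=np.meshgrid(np.arange(w),np.arange(h))
    P=np.stack([(u-im["cx"])/im["fx"]*z,(v-im["cy"])/im["fy"]*z,z],-1)
    M=cv2.Rodrigues(np.array(im["rvec"],float))[0]
    W=(P-np.array(im["tvec"]).ravel())@M
    W[z<=0]=np.nan
    return W
def save(im,n): cv2.imwrite(f"pics/{n}.png",im["frame"][:,:,::-1])
E
python3 - <<'E'
from h import *
for n in("scene","top"):
    im=get_image(n); save(im,n+"0"); np.savez(f"/tmp/{n}0.npz",**im)
    W=world(im)
    for o in ["probe","strip_end","ring","plate","mouth","cover","mat","post","lens_mount","screw_tin"]:
        try:
            for d in recognise(im,o)[:3]:
                c=d["centre"]; u,v=int(c[0]*640),int(c[1]*480)
                print(n,o,round(d["p"],2),u,v,np.round(W[v,u],3))
        except Exception as e: print(o,e)
o=get_obs();print({k:np.round(v,4) for k,v in o.items()})
E
```

```text
scene probe 0.89 417 394 [0.694 0.47  0.008]
scene probe 0.77 479 248 [0.282 0.384 0.01 ]
scene probe 0.73 420 296 [0.481 0.345 0.   ]
scene strip_end 0.95 418 394 [0.694 0.472 0.01 ]
scene strip_end 0.92 423 296 [0.479 0.352 0.004]
scene strip_end 0.57 480 246 [0.275 0.382 0.01 ]
scene plate 0.84 247 222 [ 0.552 -0.114  0.01 ]
scene plate 0.22 422 297 [0.481 0.35  0.001]
scene mouth 0.75 244 222 [ 0.556 -0.121  0.009]
scene mouth 0.53 419 296 [0.485 0.344 0.004]
scene mat 0.74 399 286 [0.495 0.297 0.014]
scene mat 0.21 422 295 [ 0.474  0.346 -0.002]
scene post 0.84 285 343 [0.764 0.19  0.013]
scene lens_mount 0.62 353 373 [0.742 0.349 0.027]
scene screw_tin 0.83 227 306 [0.781 0.043 0.039]
top probe 0.62 188 257 [0.508 0.337 0.016]
top probe 0.59 119 155 [0.705 0.481 0.004]
top probe 0.57 153 376 [0.284 0.396 0.009]
top strip_end 0.94 187 260 [0.503 0.339 0.016]
top strip_end 0.71 117 157 [0.7   0.484 0.007]
top strip_end 0.56 152 376 [0.285 0.396 0.013]
top ring 0.49 468 241 [ 0.546 -0.185  0.047]
top plate 0.79 428 237 [ 0.552 -0.111  0.049]
top mouth 0.56 428 238 [ 0.55  -0.11   0.052]
top cover 0.64 467 240 [ 0.547 -0.182  0.053]
top mat 0.9 211 269 [0.487 0.295 0.005]
top mat 0.31 345 120 [0.773 0.045 0.039]
top post 0.88 271 129 [0.753 0.185 0.037]
top lens_mount 0.86 184 142 [0.725 0.349 0.035]
top lens_mount 0.59 346 117 [0.778 0.043 0.041]
top screw_tin 0.66 345 119 [0.774 0.045 0.04 ]
{'t': np.float64(1.1), 'joint_positions': array([ 1.3046,  0.353 ,  1.6334, -0.    ,  1.1552, -0.0024]), 'joint_velocities': array([ 0.0014, -0.0002,  0.0013, -0.0009, -0.0016, -0.0005]), 'tau': array([-3.50000e-03, -6.05171e+01, -3.42457e+01, -2.00000e-04,
        8.00000e-04,  0.00000e+00]), 'eef_pos': array([0.163 , 0.6034, 0.2393]), 'tool_rot': array([ 0.093,  0.701, -0.093,  0.701]), 'wrist_force': array([-0.3272, -0.0238,  0.9292]), 'ft_torque': array([-0.0176, -0.0381, -0.0441]), 'gripper_width': np.float64(0.0853)}
```

View pics/scene0.png

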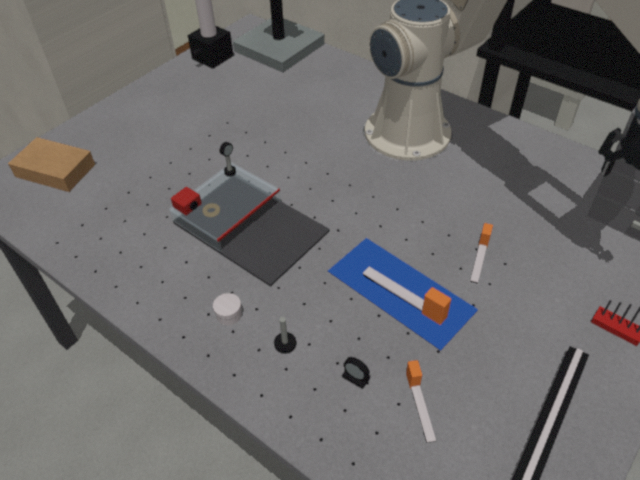

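View pics/top0.png

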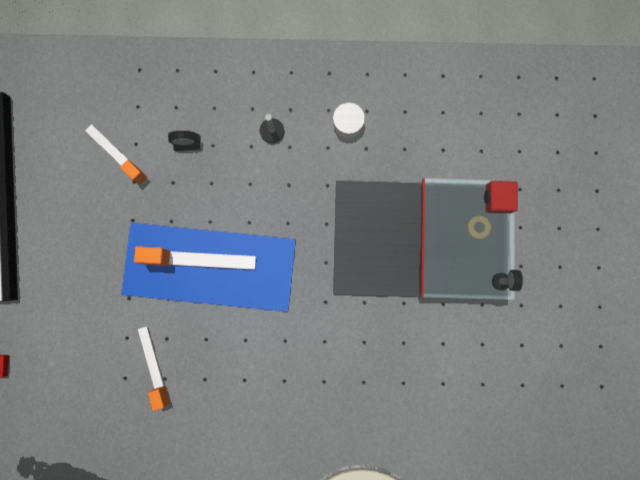

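```bash
cat > m.py <<'E'
from h import *
im=dict(np.load("/tmp/top0.npz")); W=world(im); F=im["frame"].astype(int)
hsv=cv2.cvtColor(im["frame"],cv2.COLOR_RGB2HSV)
M=cv2.Rodrigues(im["rvec"])[0]; C=-M.T@im["tvec"].ravel()
print("cam",C.round(3))
def ray(u,v,z):
    d=M.T@np.array([(u-im["cx"])/im["fx"],(v-im["cy"])/im["fy"],1]); return C+d*(z-C[2])/d[2]
def rect(mask,name,z):
    n,l,s,c=cv2.connectedComponentsWithStats(mask.astype(np.uint8))
    for i in range(1,n):
        if s[i,4]<60: continue
        pts=np.argwhere(l==i)[:,::-1]
        w=np.array([ray(u,v,z)[:2] for u,v in pts]); 
        r=cv2.minAreaRect((w*1000).astype(np.float32)); 
        print(name,s[i],"c",np.round(r[0],1),np.round(r[1],1),round(r[2],2),"z",np.nanpercentile(W[l==i][:,2],[5,50,95]).round(4))
H,S,V=[hsv[...,i] for i in range(3)]
rect((H>5)&(H<20)&(S>150)&(V>190),"orange",0.072)
rect((S<40)&(V>200),"white",0.016)
rect((H>100)&(H<125)&(S>150),"blue",0.004)
print("plate z",[np.nanmedian(W[190:290,340:410][...,2])],"table",np.nanmedian(W[320:340,340:410][...,2]))
rect(((V<70)&(S<60))[:, :],"dark",0.015)
rect(((H<5)|(H>175))&(S>150),"red",0.055)
for b in [(465,215,495,240)]:
    z=W[215:240,465:495,2]; print("ringdepth",np.nanpercentile(z,[5,50,95]))
cv2.imwrite("pics/crop.png",cv2.resize(im["frame"][170:310,320:530,::-1],None,fx=3.6,fy=3.6,interpolation=cv2.INTER_CUBIC))
cv2.imwrite("pics/crop2.png",cv2.resize(im["frame"][210:320,110:310,::-1],None,fx=4,fy=4,interpolation=cv2.INTER_CUBIC))
E
python3 m.py
```

```text
cam [0.44  0.095 1.096]
orange [120 161  20  18 194] c [662.6 436.4] [31.7 19.2] 46.48 z [0.044  0.0478 0.0513]
orange [135 247  27  17 398] c [507.5 396.8] [47.2 27.1] 87.3 z [0.0686 0.0717 0.0747]
orange [148 390  15  21 209] c [252.5 372.4] [32.6 19.1] 18.54 z [0.0452 0.0482 0.0517]
white [333 103  31  30 736] c [785.   38.1] [57.5 58.2] 1.17 z [0.0357 0.0395 0.043 ]
white [ 86 125  41  40 438] c [722.6 503.8] [97.6 16.8] 47.37 z [0.0043 0.0085 0.0119]
white [ 171  252   84   17 1050] c [503.9 290.6] [158.8  24.1] 87.99 z [0.0092 0.0156 0.0193]
white [138 327  25  61 543] c [320.4 400.8] [114.1  16.3] 18.4 z [0.0051 0.0085 0.0118]
white [332 472  60   8 351] c [112.8   3.4] [ 12.5 108.3] 1.03 z [0.0099 0.013  0.0165]
blue [ 122  223  173   88 9887] c [491.4 300. ] [318.  138.2] 85.31 z [0.0005 0.0038 0.0071]
plate z [np.float64(0.009266355044255974)] table -0.00012170045530762178
dark [   0   92   19  210 2712] c [620.8 687.7] [405.5  31. ] 5.44 z [0.0008 0.0264 0.0323]
dark [260 119  24  25 363] c [755.6 184.5] [46.2 42.8] 19.62 z [0.0078 0.0116 0.0153]
dark [169 131  32  21 460] c [732.6 352.7] [39.6 59.7] 2.37 z [0.0053 0.0368 0.0641]
dark [484 191   6  13  60] c [ 634.8 -229.7] [ 9.6 23.4] 89.68 z [0.0621 0.0742 0.0823]
dark [419 248   2  46  76] c [ 491.6 -101.8] [85.3  1.9] 0.23 z [0.0058 0.0092 0.0115]
dark [492 270  30  21 371] c [ 477.3 -266.7] [55.  37.8] 89.37 z [0.0588 0.1073 0.1477]
red [421 179   4 118 242] c [551.1 -99.9] [  4.2 215.7] 89.5 z [0.0488 0.0516 0.0545]
red [490 182  28  29 766] c [ 630.2 -248.9] [52.3 49.3] 1.15 z [0.0829 0.0862 0.0891]
red [  0 355   9  22 173] c [304.9 650.4] [37.4 14.3] 3.8 z [0.0044 0.0168 0.023 ]
ringdepth [0.04829477 0.05128624 0.05462679]
```

```bash
ls pics
```

```text
crop.png
crop2.png
scene0.png
top0.png
```

View pics/crop.png

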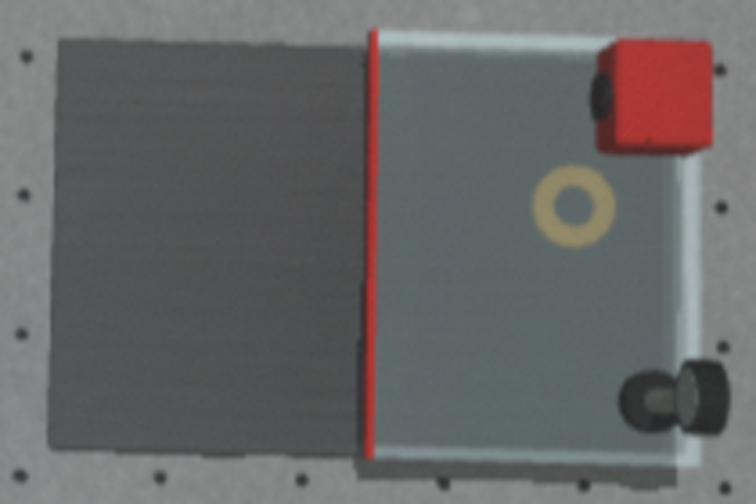

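View pics/crop2.png

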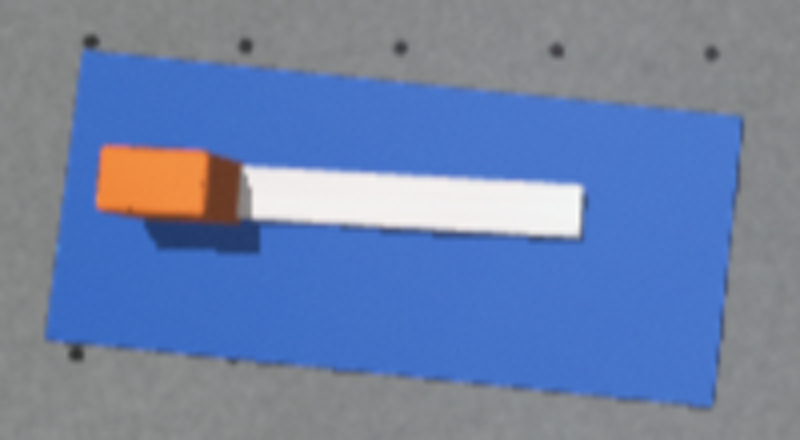

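```bash
cat > s.py <<'E'
from h import *
import sys
def go(tgt,yaw,o=None):
    # yaw: desired angle (deg) of tool y axis in world
    o=o or get_obs(); Rm=R.from_quat(o["tool_rot"]).as_matrix()
    d=Rm.T@(np.array(tgt)-o["eef_pos"])*100
    a=np.degrees(np.arctan2(Rm[1,1],Rm[0,1]))
    s=1 if Rm[2,0]>0 else -1   # tool x up/down
    t=[( s*(yaw+k-a)+180)%360-180 for k in(0,180)]
    print("axes x",Rm[:,0].round(4),"y",Rm[:,1].round(4),"z",Rm[:,2].round(4))
    print("tcp",o["eef_pos"].round(4),"t",round(float(o["t"]),2),"F",np.round(o["wrist_force"],2),"w",round(float(o["gripper_width"]),4),"q6",o["joint_positions"].round(3))
    print("shift cm",d.round(2),"turn",np.round(t,2))
if __name__=="__main__":
    a=[float(x) for x in sys.argv[1:]]; go(a[:3],a[3])
E
python3 - <<'E'
exec(open('m.py').read().split('print("cam"')[0])
def ray(u,v,z):
    d=M.T@np.array([(u-im["cx"])/im["fx"],(v-im["cy"])/im["fy"],1]); return C+d*(z-C[2])/d[2]
print("ring",ray(479.1,226.9,.0175).round(4))
for p,z in [((58,40),.0095),((50,448),.0095),((373,30),.0515),((368,458),.0515)]: print(ray(p[0]/3.6+319.6,p[1]/3.6+169.6,z).round(4))
E
python3 s.py .5075 .3966 .12 -2
```

```text
ring [ 0.5765 -0.2145  0.0175]
[0.6618 0.0596 0.0095]
[0.4439 0.0602 0.0095]
[ 0.6617 -0.1014  0.0515]
[ 0.4418 -0.0996  0.0515]
axes x [-0.e+00 -1.e-04 -1.e+00] y [ 2.607e-01  9.654e-01 -1.000e-04] z [ 0.9654 -0.2607  0.    ]
tcp [0.163  0.6034 0.2393] t 1.1 F [-0.33 -0.02  0.93] w 0.0853 q6 [ 1.305  0.353  1.633 -0.     1.155 -0.002]
shift cm [ 11.93 -10.98  38.65] turn [  76.89 -103.11]
```

```bash
python3 -m creep '[[1,[1,-1,3.5],7],[1,[2,-2,7],14],[1,[3,-3,10.5],21],[1,[4,-4,14],28],[1,[5,-5,17.5],35],[1,[6,-6,21],42],[1,[7,-7,24.5],49],[1,[8,-8,28],56],[1,[9,-9,31.5],63],[1,[10,-10,35],70],[1,[11,-10.98,38.65],76.9],[1,[11,-10.98,38.65],76.9]]'; python3 s.py .5075 .3966 .036 -2
```

```text
t: 2.1
eef_pos: [0.512, 0.3928, 0.1275]
tool_rot: [-0.511, -0.488, 0.512, -0.489]
wrist_force: [-0.7, -0.3, -0.0]
gripper_width: 0.0856
axes x [ 8.0e-04 -1.7e-03 -1.0e+00] y [ 9.989e-01 -4.590e-02  8.000e-04] z [-0.0459 -0.9989  0.0016]
tcp [0.512  0.3928 0.1275] t 2.1 F [-0.72 -0.29 -0.02] w 0.0856 q6 [ 0.653  0.501  1.677 -0.002  0.964  0.7  ]
shift cm [ 9.15 -0.48 -0.37] turn [ -0.63 179.37]
```

```bash
python3 -m creep '[[1,[0.5,-0.4,-0.3],-0.6],[1,[0.5,-0.48,-0.37],-0.6],[1,[2,-0.48,-0.37],-0.6],[1,[4,-0.48,-0.37],-0.6]]'; python3 s.py .5075 .3966 .036 -2
```

```text
t: 2.43
eef_pos: [0.5073, 0.3986, 0.0889]
tool_rot: [0.509, 0.491, -0.507, 0.492]
wrist_force: [-0.0, 0.4, -0.1]
gripper_width: 0.0855
axes x [ 3.3e-03  6.0e-04 -1.0e+00] y [ 0.9995 -0.0328  0.0033] z [-3.280e-02 -9.995e-01 -8.000e-04]
tcp [0.5073 0.3986 0.0889] t 2.43 F [-0.03  0.44 -0.1 ] w 0.0855 q6 [ 0.664  0.547  1.701 -0.002  0.89   0.698]
shift cm [5.29 0.01 0.2 ] turn [ 1.2000e-01 -1.7988e+02]
```

```bash
python3 -m creep '[[1,[2,0,0.2],0],[1,[4,0,0.2],0],[1,[5.3,0,0.2],0],[1,[5.3,0,0.2],0],[1,[5.3,0,0.2],0]]'; python3 s.py .5075 .3966 .036 -2
python3 - <<'E'
from h import *
im=get_image("scene"); save(im,"s1")
cv2.imwrite("pics/s1c.png",cv2.resize(im["frame"][200:360,320:520,::-1],None,fx=4,fy=3.7))
E
```

```text
t: 2.85
eef_pos: [0.5064, 0.3971, 0.0358]
tool_rot: [0.508, 0.492, -0.507, 0.493]
wrist_force: [0.8, 0.5, -0.2]
gripper_width: 0.0852
axes x [ 0.0024  0.     -1.    ] y [ 0.9995 -0.0312  0.0024] z [-3.120e-02 -9.995e-01 -1.000e-04]
tcp [0.5064 0.3971 0.0358] t 2.85 F [ 0.83  0.5  -0.23] w 0.0852 q6 [ 0.663  0.618  1.724 -0.002  0.798  0.696]
shift cm [-0.02  0.11  0.04] turn [   0.21 -179.79]
```

View pics/s1c.png

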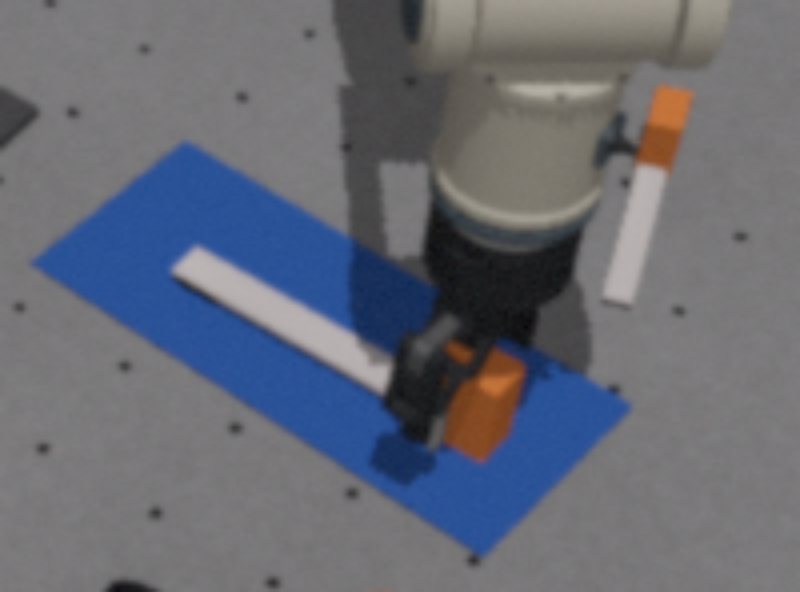

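```bash
python3 -m creep '[[1,[0,0.1,0.04],0.2],[-1,[0,0.1,0.04],0.2],[-1,[0,0.1,0.04],0.2],[-1,[0,0.1,0.04],0.2],[-1,[0,0.1,0.04],0.2],[-1,[0,0.1,0.04],0.2],[-1,[0,0.1,0.04],0.2],[-1,[0,0.1,0.04],0.2],[-1,[0,0.1,0.04],0.2]]'; python3 s.py .5075 .3966 .036 -2
```

```text
t: 3.65
eef_pos: [0.5084, 0.397, 0.037]
tool_rot: [0.51, 0.49, -0.507, 0.492]
wrist_force: [-1.4, -1.2, 5.3]
gripper_width: 0.03
axes x [ 0.004   0.0012 -1.    ] y [ 0.9994 -0.0352  0.0039] z [-0.0352 -0.9994 -0.0014]
tcp [0.5084 0.397  0.037 ] t 3.65 F [-1.36 -1.21  5.28] w 0.03 q6 [ 0.661  0.617  1.722 -0.002  0.799  0.698]
shift cm [ 0.1  -0.08  0.04] turn [-2.0000e-02  1.7998e+02]
```

```bash
python3 -m creep '[[-1,[-1,0,0],0],[-1,[-2.5,0,0],0],[-1,[-4,0,0],0],[-1,[-5,0,0],0],[-1,[-5,0,0],0],[-1,[-5,0,0],0]]'; python3 s.py .5765 .15 .0855 0;python3 - <<'E'
from h import *
im=get_image("scene"); save(im,"s2")
cv2.imwrite("pics/s2c.png",cv2.resize(im["frame"][200:360,320:520,::-1],None,fx=4,fy=3.7))
E
```

```text
t: 4.15
eef_pos: [0.5083, 0.3971, 0.0875]
tool_rot: [0.51, 0.49, -0.507, 0.492]
wrist_force: [0.2, -0.1, -1.8]
gripper_width: 0.0292
axes x [ 0.0047  0.0018 -1.    ] y [ 0.9994 -0.0352  0.0047] z [-0.0351 -0.9994 -0.0019]
tcp [0.5083 0.3971 0.0875] t 4.15 F [ 0.23 -0.09 -1.81] w 0.0292 q6 [ 0.662  0.548  1.703 -0.002  0.885  0.698]
shift cm [ 0.18  7.68 24.45] turn [ -2.01 177.99]
```

View pics/s2c.png

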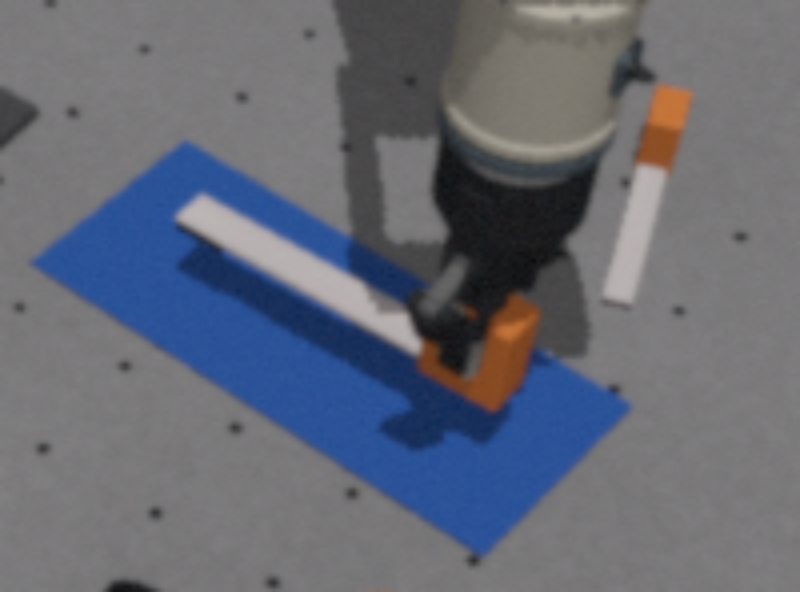

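```bash
python3 -m creep '[[-1,[0,1,2.5],0],[-1,[0,2,5],0],[-1,[0,3,8],-1],[-1,[0,4,11],-1],[-1,[0,5,14],-2],[-1,[0,6,17],-2],[-1,[0.2,7,20],-2],[-1,[0.2,7.5,23],-2],[-1,[0.2,7.68,24.4],-2],[-1,[0.2,7.68,24.4],-2],[-1,[0.2,7.68,24.4],-2]]'; python3 s.py .5765 .12 .0555 0;python3 - <<'E'
from h import *
im=get_image("top"); save(im,"t3");np.savez("/tmp/t3.npz",**im)
im=get_image("scene"); save(im,"s3"); np.savez("/tmp/s3.npz",**im)
E
```

```text
t: 5.12
eef_pos: [0.5757, 0.1497, 0.084]
tool_rot: [0.501, 0.499, -0.5, 0.5]
wrist_force: [0.7, 0.4, -3.1]
gripper_width: 0.0294
axes x [ 0.0025  0.001  -1.    ] y [ 1.     -0.0021  0.0025] z [-0.0021 -1.     -0.001 ]
tcp [0.5757 0.1497 0.084 ] t 5.12 F [ 0.68  0.38 -3.06] w 0.0294 q6 [0.252 0.491 1.819 0.    0.829 0.254]
shift cm [2.85 0.08 2.98] turn [-1.2000e-01  1.7988e+02]
```

View pics/t3.png

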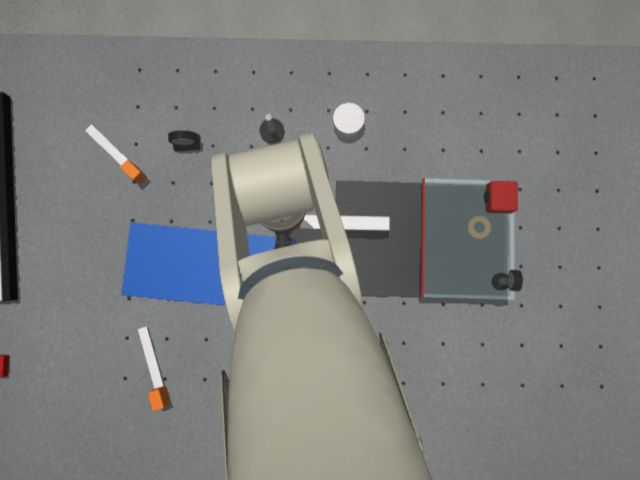

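View pics/s3.png

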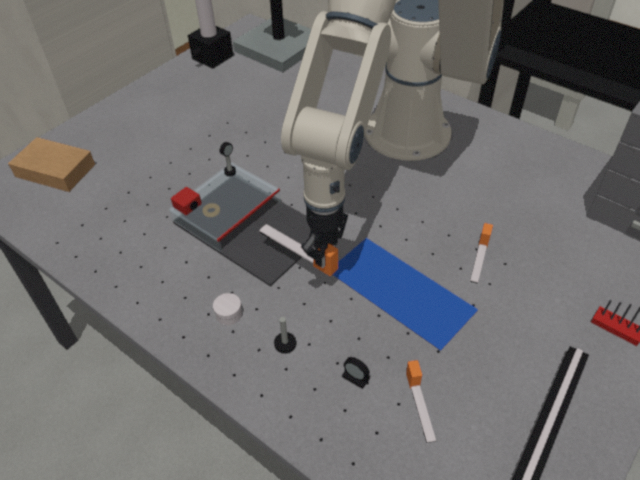

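Run:
```python
from h import *
im=dict(np.load("/tmp/t3.npz")); W=world(im)
hsv=cv2.cvtColor(im["frame"],cv2.COLOR_RGB2HSV)
m=(hsv[...,1]<40)&(hsv[...,2]>190)
m[:, :300]=0;m[:,400:]=0;m[:200]=0;m[240:]=0
m=cv2.erode(m.astype(np.uint8),np.ones((3,3)))>0
P=W[m];P=P[(P[:,2]>.03)&(P[:,2]<.09)]
print(len(P)); A=np.c_[P[:,1]-P[:,1].mean(),np.ones(len(P))]
print(P[:,1].min(),P[:,1].max(), "z fit",np.linalg.lstsq(A,P[:,2],rcond=None)[0],"x fit",np.linalg.lstsq(A,P[:,0],rcond=None)[0],P[:,1].mean())
```

```text
545
-0.03379696394311448 0.11442945272982874 z fit [0.00364236 0.06269325] x fit [0.01963618 0.57524882] 0.021160566687149062
```

```bash
python3 -m creep '[[-1,[0.7,0.1,1],0],[-1,[1.5,0.15,2],0],[-1,[2.3,0.18,3],0],[-1,[2.85,0.18,3],0],[-1,[2.85,0.18,3],0],[-1,[2.85,0.18,3],0]]'; python3 s.py .5775 -.0445 .0555 0;python3 - <<'E'
from h import *
im=get_image("scene"); save(im,"s4")
cv2.imwrite("pics/s4c.png",cv2.resize(im["frame"][140:290,160:360,::-1],None,fx=4,fy=4))
E
```

```text
t: 5.72
eef_pos: [0.5773, 0.1209, 0.0551]
tool_rot: [0.501, 0.5, -0.499, 0.5]
wrist_force: [0.2, 0.0, -2.6]
gripper_width: 0.0292
axes x [ 0.0019  0.0011 -1.    ] y [ 1.0e+00 -7.0e-04  1.9e-03] z [-7.0e-04 -1.0e+00 -1.1e-03]
tcp [0.5773 0.1209 0.0551] t 5.72 F [ 0.2   0.02 -2.63] w 0.0292 q6 [2.030e-01 5.280e-01 1.842e+00 1.000e-03 7.700e-01 2.030e-01]
shift cm [-0.06  0.03 16.54] turn [-4.0000e-02  1.7996e+02]
```

View pics/s4c.png

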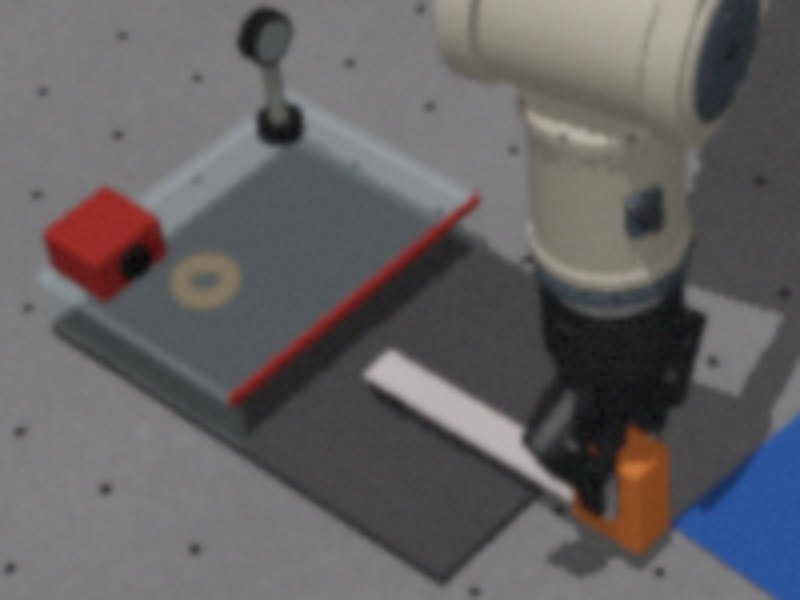

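```bash
python3 -m creep '[[-1,[-0.1,0,1],0],[-1,[-0.1,0,2.5],0],[-1,[-0.1,0,4],0],[-1,[-0.1,0,5.5],0],[-1,[-0.1,0,7],0],[-1,[-0.1,0,8.5],0],[-1,[-0.1,0,10],0],[-1,[-0.1,0,11.5],0],[-1,[-0.1,0,13],0],[-1,[-0.1,0,14],0],[-1,[-0.1,0,14.5],0],[-1,[-0.1,0,14.5],0]]'; python3 s.py .5775 -.0445 .0555 0;python3 - <<'E'
from h import *
im=get_image("scene"); save(im,"s5")
cv2.imwrite("pics/s5c.png",cv2.resize(im["frame"][140:290,160:360,::-1],None,fx=4,fy=4))
im=get_image("top"); save(im,"t5")
cv2.imwrite("pics/t5c.png",cv2.resize(im["frame"][170:310,320:530,::-1],None,fx=3.6,fy=3.6,interpolation=cv2.INTER_CUBIC))
E
```

```text
t: 6.77
eef_pos: [0.5778, -0.0248, 0.0567]
tool_rot: [0.501, 0.499, -0.499, 0.5]
wrist_force: [-0.1, 0.2, -1.7]
gripper_width: 0.0294
axes x [ 0.0033  0.0012 -1.    ] y [ 1.     -0.0014  0.0033] z [-0.0014 -1.     -0.0012]
tcp [ 0.5778 -0.0248  0.0567] t 6.77 F [-0.06  0.24 -1.73] w 0.0294 q6 [-0.046  0.512  1.868  0.002  0.759 -0.046]
shift cm [ 0.12 -0.02  1.97] turn [-8.0000e-02  1.7992e+02]
```

View pics/s5c.png

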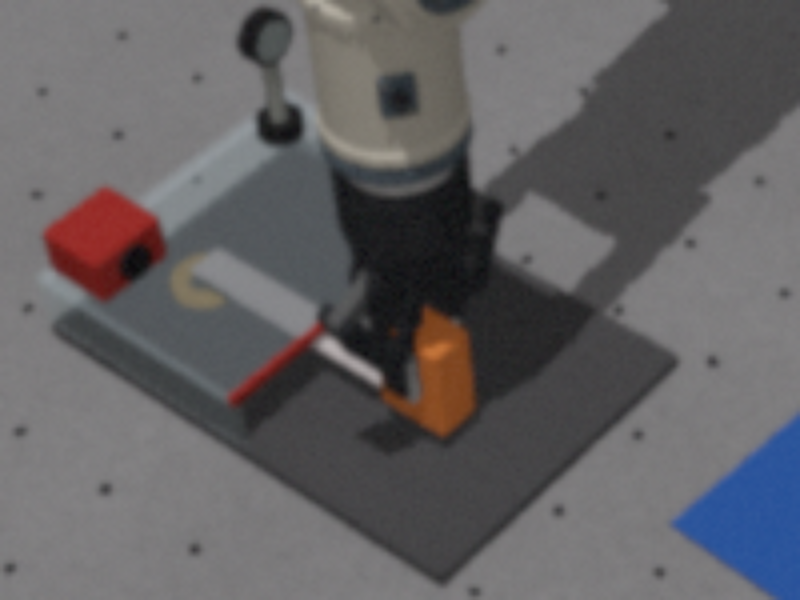

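View pics/t5c.png

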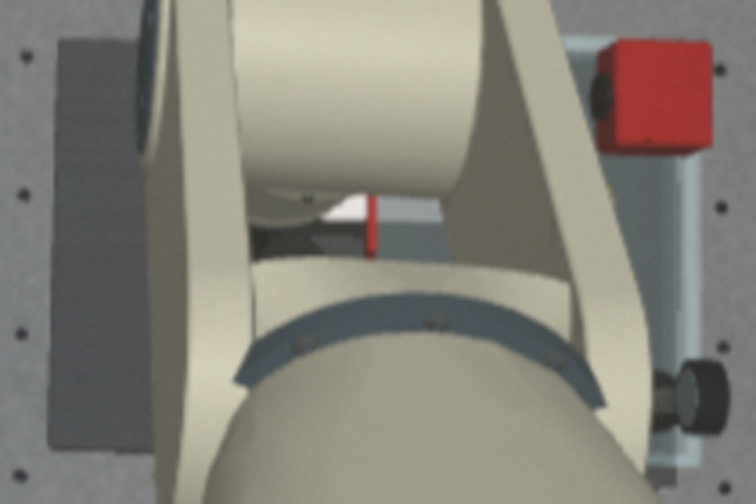

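Run:
```python
from h import *
im=dict(np.load("/tmp/s3.npz"))
M=cv2.Rodrigues(im["rvec"])[0]; C=-M.T@im["tvec"].ravel()
def ray(u,v,z):
    d=M.T@np.array([(u-im["cx"])/im["fx"],(v-im["cy"])/im["fy"],1]); return C+d*(z-C[2])/d[2]
print("ring scene",ray(160+205/4-.4,140+280/4-.4,.0175))
z=.0567-.033+.012
print("tip corners L,R", ray(160+187/4-.4,140+272/4-.4,z),ray(160+212/4-.4,140+247/4-.4,z))
```

```text
ring scene [ 0.57965931 -0.21169156  0.0175    ]
tip corners L,R [ 0.59274447 -0.2104547   0.0357    ] [ 0.56742943 -0.21382436  0.0357    ]
```

```bash
python3 -m creep '[[-1,[0.1,0,0.6],0],[-1,[0.1,0,1.3],0],[-1,[0.1,0,2],0],[-1,[0.3,0,2],0],[-1,[0.3,0,2],0]]'; python3 s.py .5775 -.0445 .0555 0
```

```text
t: 7.28
eef_pos: [0.5775, -0.044, 0.0532]
tool_rot: [0.501, 0.499, -0.499, 0.5]
wrist_force: [-0.3, -0.4, -1.8]
gripper_width: 0.0292
axes x [ 0.0026  0.0015 -1.    ] y [ 1.     -0.0014  0.0026] z [-0.0014 -1.     -0.0015]
tcp [ 0.5775 -0.044   0.0532] t 7.28 F [-0.3  -0.38 -1.78] w 0.0292 q6 [-0.08   0.518  1.866  0.003  0.754 -0.08 ]
shift cm [-0.23  0.    0.05] turn [-8.0000e-02  1.7992e+02]
```

```bash
cat > f.py <<'E'
from workcell import *
import numpy as np
o=get_obs(); print("t",round(float(o["t"]),2),"tcp",(o["eef_pos"]*1000).round(2),"F",o["wrist_force"].round(2),"T",o["ft_torque"].round(3))
E
python3 f.py
python3 -m creep '[[-1,[0.1,0,0],0],[-1,[0.2,0,0],0],[-1,[0.2,0,0],0]]' >/dev/null; python3 f.py
python3 -m creep '[[-1,[0.03,0,0],0],[-1,[0.03,0,0],0]]' >/dev/null; python3 f.py
python3 -m creep '[[-1,[0.03,0,0],0],[-1,[0.03,0,0],0]]' >/dev/null; python3 f.py
```

```text
t 7.28 tcp [577.49 -44.03  53.15] F [-0.3  -0.38 -1.78] T [ 0.058 -0.022  0.05 ]
t 7.53 tcp [577.33 -43.87  50.92] F [ 0.28  0.54 -1.77] T [ 0.064 -0.003 -0.016]
t 7.7 tcp [577.27 -43.69  50.5 ] F [ 0.27  0.42 -2.32] T [ 0.01  -0.029  0.044]
t 7.87 tcp [577.22 -43.58  50.17] F [ 0.11 -0.31 -1.92] T [ 0.013  0.043 -0.03 ]
```

```bash
python3 -m creep '[[-1,[0.05,0,0.02],0],[-1,[0.05,0,0.02],0]]' >/dev/null; python3 f.py
python3 -m creep '[[-1,[0.04,0,0.02],0],[-1,[0.04,0,0.02],0]]' >/dev/null; python3 f.py
```

```text
t 8.03 tcp [577.23 -43.77  49.62] F [ 0.05  0.14 -3.28] T [ 0.081 -0.059  0.009]
t 8.2 tcp [577.21 -44.02  49.16] F [-0.27  0.63 -1.93] T [ 0.031  0.022 -0.079]
```

```bash
python3 -m creep '[[-1,[0.03,0,0],0],[-1,[0.03,0,0],0]]' >/dev/null; python3 f.py
python3 -m creep '[[-1,[0.03,0,0],0],[-1,[0.03,0,0],0]]' >/dev/null; python3 f.py
```

```text
t 8.37 tcp [577.17 -44.02  48.83] F [ 1.   -0.65 -1.78] T [0.034 0.09  0.015]
t 8.53 tcp [577.14 -44.02  48.46] F [-0.52 -0.   -2.97] T [ 0.021  0.025 -0.035]
```

```bash
python3 -m creep '[[-1,[0.03,0,0],0],[-1,[0.03,0,0],0]]' >/dev/null; python3 f.py
python3 -m creep '[[-1,[0.03,0,0],0],[-1,[0.03,0,0],0]]' >/dev/null; python3 f.py
```

```text
t 8.7 tcp [577.11 -44.01  48.1 ] F [ 0.1   0.12 -1.49] T [-0.     0.023  0.024]
t 8.87 tcp [577.08 -44.03  47.75] F [-0.21  0.18 -2.56] T [ 0.044 -0.     0.017]
```

```bash
python3 -m creep '[[-1,[0.03,0,0],0],[-1,[0.03,0,0],0]]' >/dev/null; python3 f.py
python3 -m creep '[[-1,[0.03,0,0],0],[-1,[0.03,0,0],0]]' >/dev/null; python3 f.py
```

```text
t 9.03 tcp [577.12 -44.02  47.46] F [ 0.22 -0.46 -1.69] T [-0.086  0.001 -0.029]
t 9.2 tcp [577.13 -43.96  47.23] F [-0.86  0.87 -0.96] T [-0.16   0.046 -0.082]
```

```bash
python3 -m creep '[[-1,[0.04,0,0],0],[-1,[0.04,0,0],0]]' >/dev/null; python3 f.py
python3 -m creep '[[-1,[0.04,0,0],0],[-1,[0.04,0,0],0]]' >/dev/null; python3 f.py
```

```text
t 9.37 tcp [577.17 -43.87  46.92] F [0.19 1.72 1.53] T [-0.19   0.178 -0.178]
t 9.53 tcp [577.21 -43.82  46.67] F [-0.99  2.36  2.54] T [-0.271  0.247 -0.193]
```

```bash
python3 -m creep '[[-1,[0.05,0,0],0],[-1,[0.05,0,0],0]]' >/dev/null; python3 f.py
python3 -m creep '[[-1,[0.05,0,-0.05],0],[-1,[0.05,0,-0.1],0]]' >/dev/null; python3 f.py
```

```text
t 9.7 tcp [577.29 -43.76  46.22] F [-1.4   1.95  2.56] T [-0.318  0.198 -0.153]
t 9.87 tcp [577.47 -43.1   45.71] F [-1.45 -1.26  1.94] T [-0.809  0.08  -0.009]
```

```bash
python3 -m creep '[[-1,[0.05,0,-0.12],0],[-1,[0.06,0,-0.25],0],[-1,[0.07,0,-0.38],0],[-1,[0.07,0,-0.5],0]]' >/dev/null; python3 f.py
python3 - <<'E'
from h import *
im=get_image("scene"); save(im,"s6")
cv2.imwrite("pics/s6c.png",cv2.resize(im["frame"][140:290,160:360,::-1],None,fx=4,fy=4))
E
```

```text
t 10.2 tcp [577.71 -38.1   45.11] F [ 0.29 -2.81  2.51] T [-1.017  0.014  0.087]
```

View pics/s6c.png

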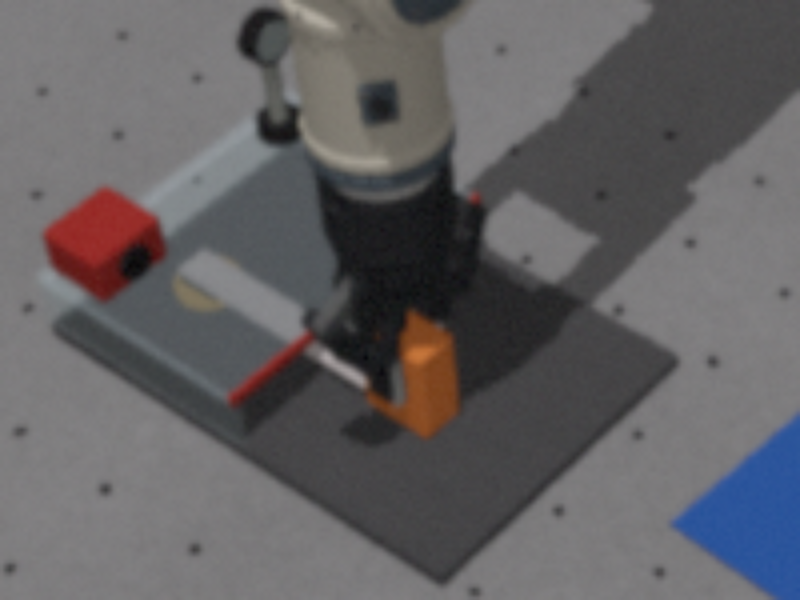

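```bash
python3 -m creep '[[-1,[0.02,0,-0.15],0],[-1,[0.02,0,-0.3],0],[-1,[0.02,0,-0.45],0],[-1,[0.02,0,-0.6],0],[-1,[0.02,0,-0.75],0],[-1,[0.02,0,-0.9],0]]' >/dev/null; python3 f.py
python3 -m creep '[[-1,[0.03,0,-0.15],0],[-1,[0.03,0,-0.3],0],[-1,[0.03,0,-0.45],0],[-1,[0.03,0,-0.6],0],[-1,[0.03,0,-0.75],0],[-1,[0.03,0,-0.9],0]]' >/dev/null; python3 f.py
python3 - <<'E'
from h import *
im=get_image("scene"); save(im,"s7")
cv2.imwrite("pics/s7c.png",cv2.resize(im["frame"][140:290,160:360,::-1],None,fx=4,fy=4))
E
```

```text
t 10.75 tcp [577.64 -28.71  44.9 ] F [ 0.28 -1.83  1.59] T [-0.903  0.029  0.019]
t 11.25 tcp [577.61 -19.54  44.58] F [-0.55 -0.95  1.33] T [-0.8   -0.02   0.014]
```

View pics/s7c.png

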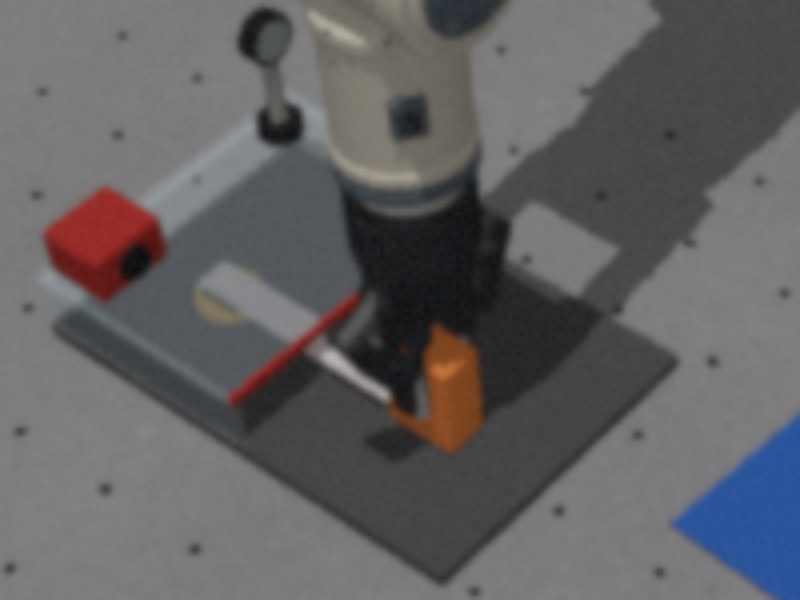

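```bash
python3 -m creep '[[-1,[0.01,0,-0.15],0],[-1,[0.01,0,-0.3],0],[-1,[0.01,0,-0.45],0],[-1,[0.01,0,-0.6],0]]' >/dev/null; python3 f.py
python3 -m creep '[[-1,[0.06,0,-0.15],0],[-1,[0.06,0,-0.3],0],[-1,[0.06,0,-0.45],0],[-1,[0.06,0,-0.6],0]]' >/dev/null; python3 f.py
```

```text
t 11.63 tcp [577.61 -13.23  44.51] F [ 0.19 -1.65  0.36] T [-0.88  -0.021  0.012]
t 11.97 tcp [577.57  -7.01  43.85] F [ 0.07 -1.69  1.25] T [-0.738  0.032  0.024]
```

Run:
```python
from h import *
im=get_image("scene"); save(im,"s8");np.savez("/tmp/s8.npz",**im)
cv2.imwrite("pics/s8c.png",cv2.resize(im["frame"][180:270,190:310,::-1],None,fx=6.6,fy=6.6,interpolation=cv2.INTER_CUBIC))
im=get_image("top"); save(im,"t8")
```

```text
(no output)
```

View pics/s8c.png

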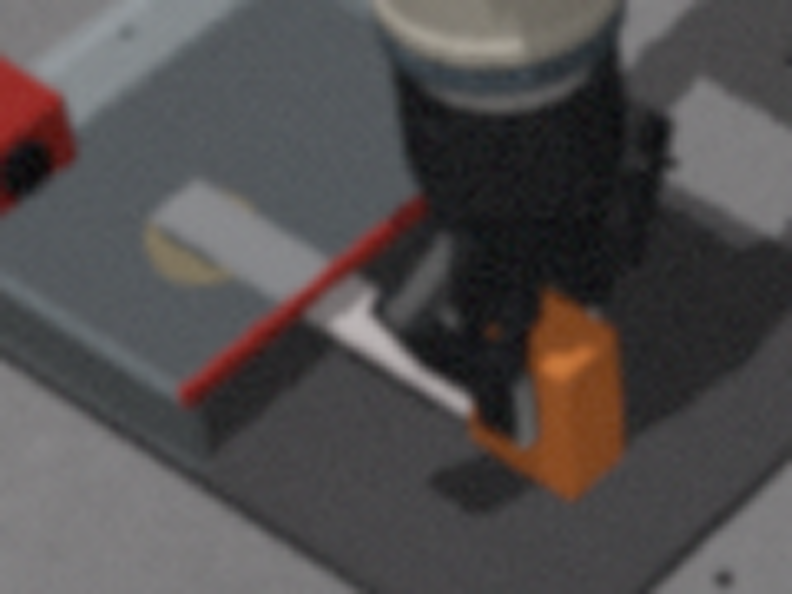

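View pics/t8.png

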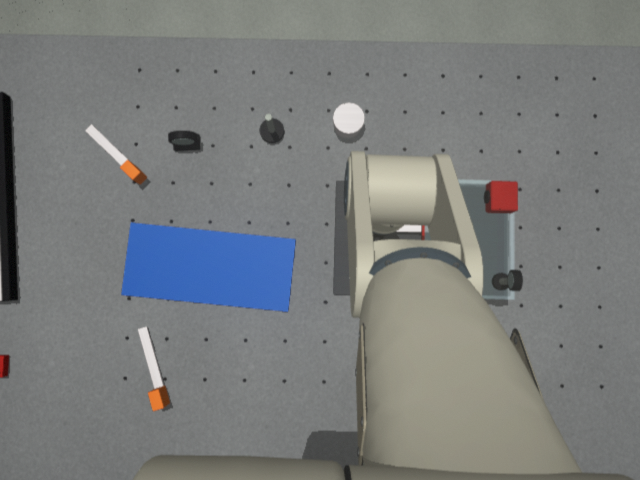

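```bash
python3 -m creep '[[-1,[-0.3,0,0],0],[-1,[-0.8,0,0],0],[-1,[-0.8,-1,-0.5],0],[-1,[-0.8,-2.2,-1.3],0],[-1,[-0.8,-3.4,-2.1],0],[-1,[-0.8,-4.4,-2.7],0],[-1,[-0.8,-4.5,-2.7],0],[-1,[-0.8,-4.5,-2.7],0]]' >/dev/null; python3 f.py
python3 - <<'E'
from h import *
im=get_image("scene"); save(im,"s9");np.savez("/tmp/s9.npz",**im)
cv2.imwrite("pics/s9c.png",cv2.resize(im["frame"][160:290,180:340,::-1],None,fx=5,fy=4.6,interpolation=cv2.INTER_CUBIC))
E
```

```text
t 12.73 tcp [531.84  20.47  51.91] F [ 0.36 -0.85 -1.88] T [ 0.039  0.003 -0.004]
```

View pics/s9c.png

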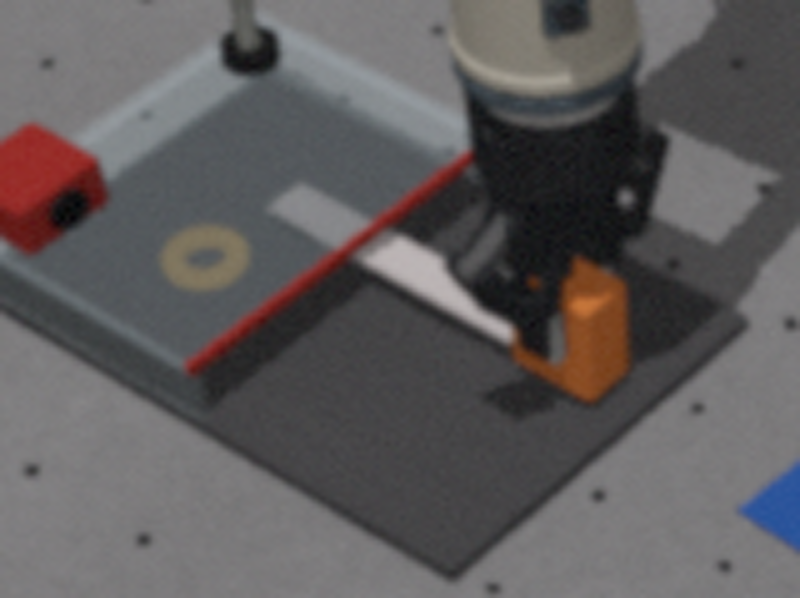

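```bash
python3 - <<'E'
from h import *
im=dict(np.load("/tmp/s9.npz"))
M=cv2.Rodrigues(im["rvec"])[0]; C=-M.T@im["tvec"].ravel()
def ray(u,v,z):
    d=M.T@np.array([(u-im["cx"])/im["fx"],(v-im["cy"])/im["fy"],1]); return C+d*(z-C[2])/d[2]
print("ring scene",ray(180+206/5-.4,160+257/4.6-.4,.0175))
E
python3 -m creep '[[-1,[0.3,0,0],0],[-1,[0.6,0,0],0],[-1,[0.75,0,0],0],[-1,[0.75,0,0],0]]' >/dev/null; python3 f.py
python3 -m creep '[[-1,[0.04,0,0],0],[-1,[0.04,0,0],0]]' >/dev/null; python3 f.py
```

```text
ring scene [ 0.57941306 -0.17695088  0.0175    ]
t 13.12 tcp [532.79  20.03  43.95] F [-0.26  0.36 -1.29] T [ 0.043  0.015 -0.013]
t 13.28 tcp [532.76  19.91  43.28] F [ 0.    0.34 -2.61] T [ 0.082 -0.002  0.015]
```

```bash
for i in 1 2; do python3 -m creep '[[-1,[0.04,0,0],0],[-1,[0.04,0,0],0]]' >/dev/null; python3 f.py; done
```

```text
t 13.45 tcp [532.87  19.85  42.94] F [ 0.33  0.19 -2.57] T [ 0.026  0.052 -0.02 ]
t 13.62 tcp [532.91  19.81  42.87] F [-1.68 -0.76  2.59] T [-0.013  0.352  0.017]
```

```bash
python3 -m creep '[[0.2,[0,0,0],0],[1,[0,0,0],0],[1,[0,0,0],0],[1,[0,0,0],0],[1,[0,0,0],0],[1,[-1,0,0],0],[1,[-3,0,0],0],[1,[-5.5,0,0],0],[1,[-5.5,0,0],7],[1,[-5.5,0,0],14],[1,[-5.5,0,0],21],[1,[-5.5,0,0],28]]'
python3 - <<'E'
from h import *
im=get_image("scene"); save(im,"s10");np.savez("/tmp/s10.npz",**im)
cv2.imwrite("pics/s10c.png",cv2.resize(im["frame"][160:290,180:340,::-1],None,fx=5,fy=4.6,interpolation=cv2.INTER_CUBIC))
E
```

```text
t: 14.62
eef_pos: [0.533, 0.0198, 0.0989]
tool_rot: [0.609, 0.362, -0.606, 0.362]
wrist_force: [0.8, 0.2, 0.2]
gripper_width: 0.0852
```

View pics/s10c.png

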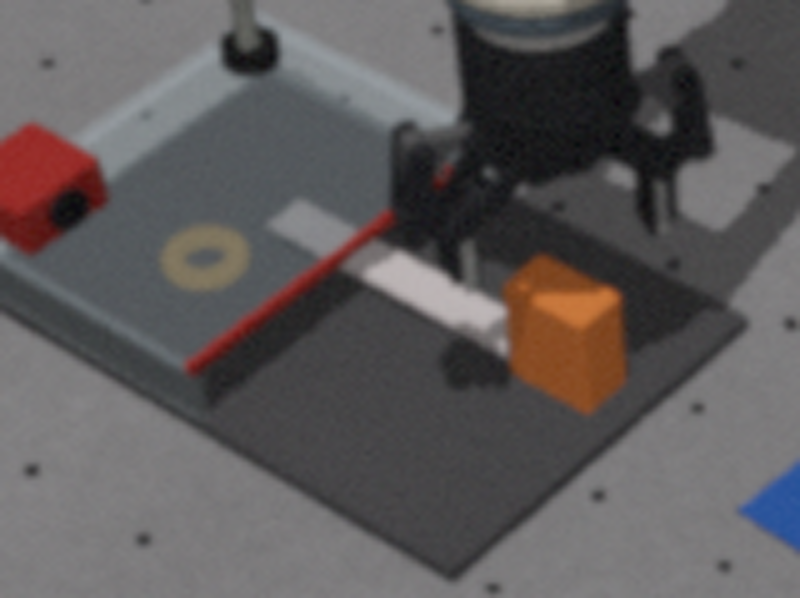

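```bash
python3 -m creep '[[1,[0,0,0],7],[1,[0,0,0],14],[1,[0,0,0],21],[1,[0,0,0],28],[1,[0,0,0],35],[1,[0,0,0],42],[1,[0,0,0],49],[1,[0,0,0],56],[1,[0,0,0],62],[1,[0,0,0],62]]'; python3 s.py .533 .0198 .037 -91
```

```text
t: 15.5
eef_pos: [0.5331, 0.0198, 0.0993]
tool_rot: [0.708, -0.006, -0.706, -0.007]
wrist_force: [-0.3, -0.4, -0.6]
gripper_width: 0.0855
axes x [ 0.0036  0.0014 -1.    ] y [-0.0173 -0.9998 -0.0014] z [-0.9998  0.0173 -0.0036]
tcp [0.5331 0.0198 0.0993] t 15.5 F [-0.35 -0.43 -0.55] w 0.0855 q6 [0.033 0.392 1.946 0.002 0.8   1.62 ]
shift cm [6.23 0.01 0.03] turn [ 1.0000e-02 -1.7999e+02]
```

```bash
python3 -m creep '[[1,[1.5,0,0],0],[1,[3,0,0],0],[1,[4.5,0,0],0],[1,[5.8,0,0.03],0],[1,[6.2,0,0.03],0],[1,[6.2,0,0.03],0]]'; python3 -m creep '[[-1,[0,0,0],0],[-1,[0,0,0],0],[-1,[0,0,0],0],[-1,[0,0,0],0],[-1,[0,0,0],0],[-1,[0,0,0],0],[-1,[0,0,0],0]]'; python3 f.py
```

```text
t: 16.0
eef_pos: [0.5323, 0.0198, 0.0366]
tool_rot: [0.708, -0.004, -0.707, -0.005]
wrist_force: [-0.2, 0.4, -0.0]
gripper_width: 0.0856
t: 16.58
eef_pos: [0.5331, 0.0198, 0.0376]
tool_rot: [0.708, -0.004, -0.706, -0.005]
wrist_force: [-0.8, -0.1, 6.0]
gripper_width: 0.0497
t 16.58 tcp [533.07  19.84  37.58] F [-0.83 -0.05  6.02] T [-0.041  0.14   0.069]
```

```bash
python3 -m creep '[[-1,[-0.5,0,0],0],[-1,[-1.1,0,0],0],[-1,[-1.1,0,0],0],[-1,[-1.1,0.5,-1],0],[-1,[-1.1,1.2,-2.2],0],[-1,[-1.1,2,-3.4],0],[-1,[-1.1,2.7,-4.6],0],[-1,[-1.1,2.7,-4.8],0],[-1,[-1.1,2.7,-4.8],0],[-1,[-1.1,2.7,-4.8],0]]'; python3 f.py
python3 - <<'E'
from h import *
im=get_image("scene"); save(im,"s11");np.savez("/tmp/s11.npz",**im)
cv2.imwrite("pics/s11c.png",cv2.resize(im["frame"][160:290,180:340,::-1],None,fx=5,fy=4.6,interpolation=cv2.INTER_CUBIC))
E
```

```text
t: 17.42
eef_pos: [0.5802, -0.0078, 0.0483]
tool_rot: [0.708, -0.004, -0.706, -0.005]
wrist_force: [0.2, -0.3, -2.3]
gripper_width: 0.0493
t 17.42 tcp [580.15  -7.8   48.31] F [ 0.17 -0.29 -2.27] T [ 0.008  0.016 -0.034]
```

View pics/s11c.png

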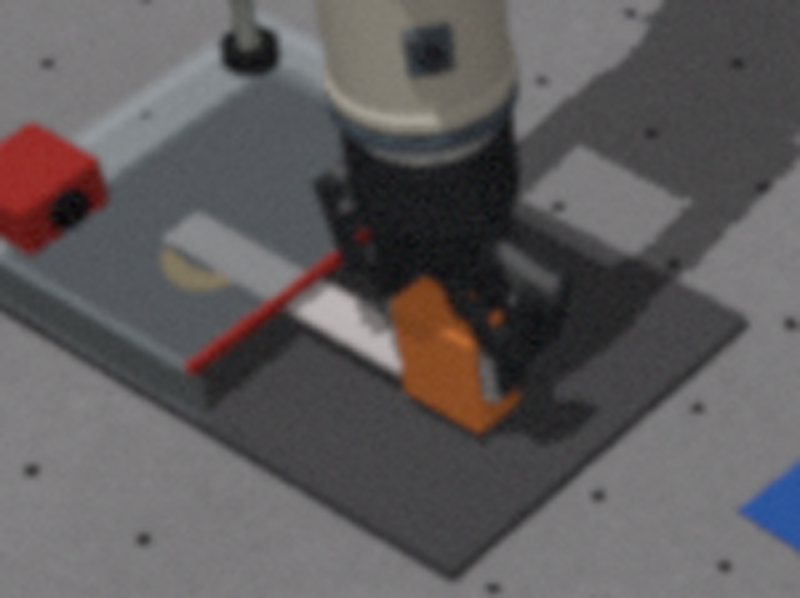

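```bash
python3 - <<'E'
from h import *
im=dict(np.load("/tmp/s11.npz"))
M=cv2.Rodrigues(im["rvec"])[0]; C=-M.T@im["tvec"].ravel()
def ray(u,v,z):
    d=M.T@np.array([(u-im["cx"])/im["fx"],(v-im["cy"])/im["fy"],1]); return C+d*(z-C[2])/d[2]
for p in [(163,237),(193,211)]: print(ray(180+p[0]/5-.4,160+p[1]/4.6-.4,.0322))
E
python3 -m creep '[[-1,[0.25,0,0],0],[-1,[0.25,0,0],0],[-1,[0.25,0,0],0]]'>/dev/null; python3 f.py
```

```text
[ 0.59059438 -0.19288101  0.0322    ]
[ 0.56725313 -0.19504314  0.0322    ]
t 17.72 tcp [579.22  -7.33  45.59] F [ 0.75 -0.15 -2.79] T [ 0.014  0.006 -0.012]
```

```bash
python3 -m creep '[[-1,[0.1,0,0],0],[-1,[0.2,0,0],0],[-1,[0.2,0,0],0]]'>/dev/null; python3 f.py
for i in 1 2; do python3 -m creep '[[-1,[0.03,0,0],0],[-1,[0.03,0,0],0]]' >/dev/null; python3 f.py; done
```

```text
t 17.97 tcp [578.99  -7.26  43.38] F [-0.13  0.99 -1.65] T [ 0.059  0.066 -0.021]
t 18.13 tcp [578.99  -7.24  43.05] F [-0.76  0.44 -1.74] T [0.052 0.    0.013]
t 18.3 tcp [578.98  -7.25  42.72] F [-0.63 -0.33 -2.07] T [-0.008  0.003  0.056]
```

```bash
for i in 1 2 ; do python3 -m creep '[[-1,[0.03,0,0],0],[-1,[0.03,0,0],0]]' >/dev/null; python3 f.py; done
```

```text
t 18.47 tcp [579.02  -7.23  42.49] F [-0.44  0.58 -0.4 ] T [-0.157  0.017 -0.103]
t 18.63 tcp [579.1   -7.23  42.4 ] F [-1.33 -0.09  0.6 ] T [-0.394  0.224 -0.077]
```

```bash
for i in 1 2 ; do python3 -m creep '[[-1,[0.02,0,0],0],[-1,[0.02,0,0],0]]' >/dev/null; python3 f.py; done
```

```text
t 18.8 tcp [579.11  -7.23  42.35] F [-2.15  0.86  2.39] T [-0.571  0.252 -0.258]
t 18.97 tcp [579.16  -7.21  42.32] F [-2.07  1.39  3.98] T [-0.658  0.233 -0.216]
```

```bash
python3 -m creep '[[-1,[0.01,-0.1,0],0],[-1,[0.01,-0.25,0],0],[-1,[0.01,-0.4,0],0]]' >/dev/null; python3 f.py
```

```text
t 19.22 tcp [579.51  -3.38  42.26] F [ 0.38 -1.74  2.68] T [-0.991  0.001  0.013]
```

```bash
python3 -m creep '[[-1,[0.02,-0.17,0],0],[-1,[0.02,-0.34,0],0],[-1,[0.02,-0.5,0],0],[-1,[0.02,-0.68,0],0]]' >/dev/null; python3 f.py
python3 -m creep '[[-1,[0.02,-0.17,0],0],[-1,[0.02,-0.34,0],0],[-1,[0.02,-0.5,0],0],[-1,[0.02,-0.68,0],0]]' >/dev/null; python3 f.py
```

```text
t 19.55 tcp [579.84   3.52  42.2 ] F [-0.03 -1.83  3.23] T [-1.274 -0.021  0.026]
t 19.88 tcp [580.02  10.42  42.08] F [-0.97 -2.56  4.1 ] T [-1.527  0.031  0.008]
```

```bash
python3 -m creep '[[-1,[0.01,-0.17,0],0],[-1,[0.01,-0.34,0],0],[-1,[0.01,-0.5,0.02],0],[-1,[0.01,-0.68,0.02],0],[-1,[0.01,-0.85,0.02],0],[-1,[0.01,-1.02,0.02],0]]' >/dev/null; python3 f.py
python3 - <<'E'
from h import *
im=get_image("scene"); save(im,"s12");np.savez("/tmp/s12.npz",**im)
cv2.imwrite("pics/s12c.png",cv2.resize(im["frame"][160:290,180:340,::-1],None,fx=5,fy=4.6,interpolation=cv2.INTER_CUBIC))
E
```

```text
t 20.38 tcp [579.97  20.76  42.04] F [ 0.12 -3.93  5.49] T [-1.794e+00  1.000e-03  6.000e-03]
```

View pics/s12c.png

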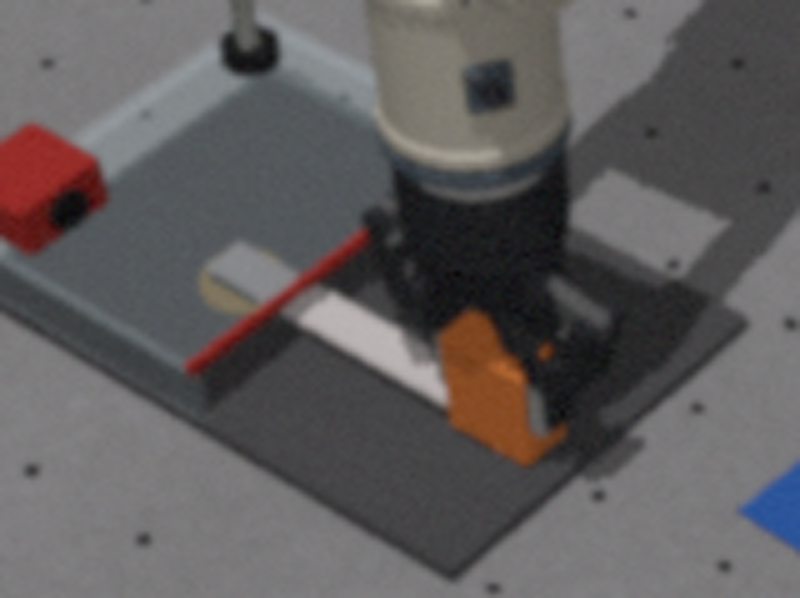

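```bash
python3 -m creep '[[-1,[0,-0.17,0],0],[-1,[0,-0.34,0],0],[-1,[0,-0.5,0.02],0],[-1,[0,-0.68,0.02],0],[-1,[0,-0.85,0.02],0],[-1,[0,-1.02,0.02],0]]' >/dev/null; python3 f.py
python3 -m creep '[[-1,[0,-0.17,0],0],[-1,[0,-0.34,0],0],[-1,[0,-0.5,0.02],0],[-1,[0,-0.68,0.02],0],[-1,[0,-0.85,0.02],0],[-1,[0,-1.02,0.02],0]]' >/dev/null; python3 f.py
```

```text
t 20.93 tcp [579.84  31.38  42.05] F [-0.86 -3.57  5.13] T [-1.668 -0.031  0.029]
t 21.43 tcp [579.74  41.74  42.04] F [-0.05 -2.97  5.05] T [-1.665  0.011 -0.026]
```

```bash
python3 -m creep '[[-1,[0,-0.17,0],0],[-1,[0,-0.34,0],0],[-1,[0,-0.5,0.01],0],[-1,[0,-0.68,0.01],0],[-1,[0,-0.85,0.01],0],[-1,[0,-1.02,0.01],0],[-1,[0,-1.2,0.01],0],[-1,[0,-1.37,0.01],0]]' >/dev/null; python3 f.py
python3 -m creep '[[-1,[0,-0.17,0],0],[-1,[0,-0.34,0],0],[-1,[0,-0.5,0.01],0],[-1,[0,-0.68,0.01],0],[-1,[0,-0.85,0.01],0],[-1,[0,-1.02,0.01],0],[-1,[0,-1.2,0.01],0],[-1,[0,-1.37,0.01],0]]' >/dev/null; python3 f.py
```

```text
t 22.1 tcp [579.77  55.62  42.03] F [ 0.   -3.44  4.38] T [-1.68   0.062  0.047]
t 22.77 tcp [579.8   69.51  42.03] F [ 0.25 -3.03  4.74] T [-1.717  0.006 -0.004]
```

Run:
```python
from h import *
im=get_image("scene"); save(im,"s13");np.savez("/tmp/s13.npz",**im)
cv2.imwrite("pics/s13c.png",cv2.resize(im["frame"][160:290,180:340,::-1],None,fx=5,fy=4.6,interpolation=cv2.INTER_CUBIC))
```

```text
(no output)
```

View pics/s13c.png

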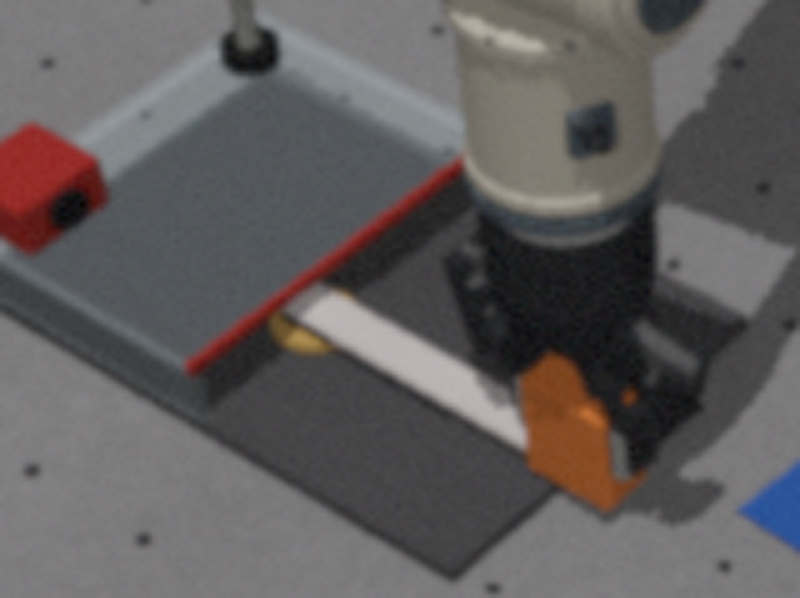

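```bash
for i in 1; do python3 -m creep '[[-1,[0,-0.17,0],0],[-1,[0,-0.34,0],0],[-1,[0,-0.5,0.01],0],[-1,[0,-0.68,0.01],0],[-1,[0,-0.85,0.01],0],[-1,[0,-1.02,0.01],0],[-1,[0,-1.2,0.01],0],[-1,[0,-1.37,0.01],0],[-1,[0,-1.54,0.01],0],[-1,[0,-1.71,0.01],0]]' >/dev/null; python3 f.py
python3 -m creep '[[-1,[0,-0.17,0],0],[-1,[0,-0.34,0],0],[-1,[0,-0.5,0.01],0],[-1,[0,-0.68,0.01],0],[-1,[0,-0.85,0.01],0],[-1,[0,-1.02,0.01],0],[-1,[0,-1.2,0.01],0],[-1,[0,-1.37,0.01],0],[-1,[0,-1.54,0.01],0],[-1,[0,-1.71,0.01],0]]' >/dev/null; python3 f.py; done
```

```text
t 23.65 tcp [579.89  87.02  42.07] F [-0.53 -2.97  4.42] T [-1.694 -0.039 -0.013]
t 24.48 tcp [579.99 104.31  42.06] F [-0.13 -4.05  5.58] T [-1.731  0.006 -0.004]
```

```bash
python3 -m creep '[[-1,[0,-0.17,0],0],[-1,[0,-0.34,0],0],[-1,[0,-0.5,0.01],0],[-1,[0,-0.68,0.01],0],[-1,[0,-0.85,0.01],0],[-1,[0,-1.02,0.01],0],[-1,[0,-1.2,0.01],0],[-1,[0,-1.37,0.01],0],[-1,[0,-1.54,0.01],0],[-1,[0,-1.71,0.01],0],[-1,[0,-1.8,0.01],0],[-1,[0,-1.8,0.01],0]]' >/dev/null; python3 f.py
python3 - <<'E'
from h import *
im=get_image("scene"); save(im,"s14");np.savez("/tmp/s14.npz",**im)
cv2.imwrite("pics/s14c.png",cv2.resize(im["frame"][160:290,180:340,::-1],None,fx=5,fy=4.6,interpolation=cv2.INTER_CUBIC))
E
```

```text
t 25.48 tcp [580.05 122.6   42.05] F [-1.63 -1.31  5.07] T [-1.476  0.087 -0.023]
```

View pics/s14c.png

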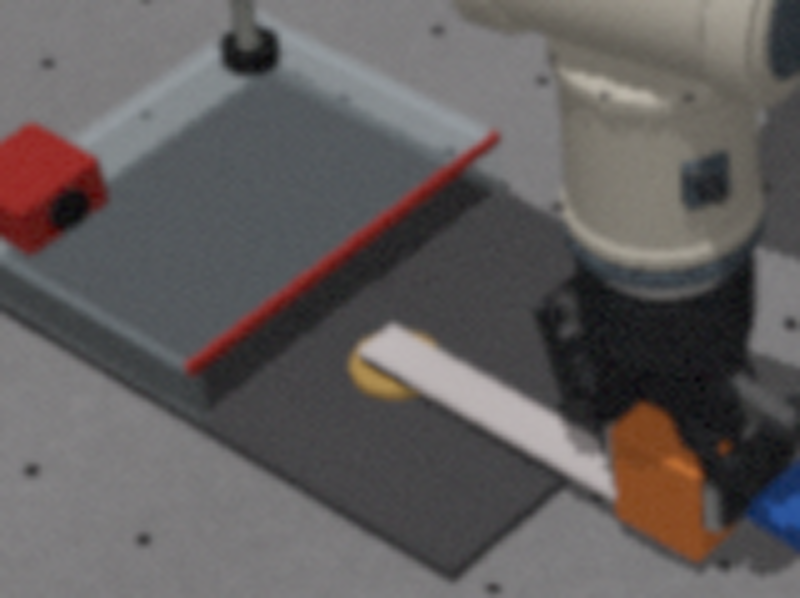

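```bash
python3 -m creep '[[-1,[-0.1,0,0],0],[-1,[-0.4,0,0],0],[-1,[-1,0,0],0],[-1,[-2,0,0],0],[-1,[-3.5,0,0],0],[-1,[-5,0,0],0],[-1,[-5,0,0],0],[-1,[-5,0,0],0]]'; python3 s.py .4985 .385 .09 -94
```

```text
t: 26.2
eef_pos: [0.5807, 0.1228, 0.0932]
tool_rot: [0.709, -0.004, -0.705, -0.005]
wrist_force: [-0.1, 0.1, -2.2]
gripper_width: 0.0499
axes x [ 0.0045  0.0017 -1.    ] y [-0.0121 -0.9999 -0.0018] z [-0.9999  0.0121 -0.0045]
tcp [0.5807 0.1228 0.0932] t 26.2 F [-0.07  0.08 -2.24] w 0.0499 q6 [2.060e-01 4.760e-01 1.819e+00 1.000e-03 8.420e-01 1.788e+00]
shift cm [  0.33 -26.11   8.54] turn [   3.31 -176.69]
```

```bash
python3 -m creep '[[-1,[0,-2,0.6],0],[-1,[0,-5,1.6],1],[-1,[0,-8,2.6],1],[-1,[0,-11,3.6],2],[-1,[0,-14,4.6],2],[-1,[0,-17,5.6],3],[-1,[0,-20,6.6],3.3],[-1,[0,-23,7.6],3.3],[-1,[0,-25.2,8.3],3.3],[-1,[0,-26.1,8.54],3.3],[-1,[0,-26.1,8.54],3.3],[-1,[0,-26.1,8.54],3.3]]'; python3 s.py .4985 .385 .036 -94
python3 - <<'E'
from h import *
im=get_image("scene"); save(im,"s15");np.savez("/tmp/s15.npz",**im)
im=get_image("top"); save(im,"t15")
E
```

```text
t: 27.2
eef_pos: [0.498, 0.3843, 0.0925]
tool_rot: [0.708, -0.024, -0.705, -0.025]
wrist_force: [-0.2, -0.2, -2.0]
gripper_width: 0.0491
axes x [ 3.6e-03  6.0e-04 -1.0e+00] y [-6.850e-02 -9.976e-01 -9.000e-04] z [-0.9976  0.0685 -0.0035]
tcp [0.498  0.3843 0.0925] t 27.2 F [-0.25 -0.2  -1.98] w 0.0491 q6 [ 6.560e-01  5.220e-01  1.737e+00 -2.000e-03  8.790e-01  2.297e+00]
shift cm [ 5.65 -0.07 -0.02] turn [ 7.0000e-02 -1.7993e+02]
```

View pics/t15.png

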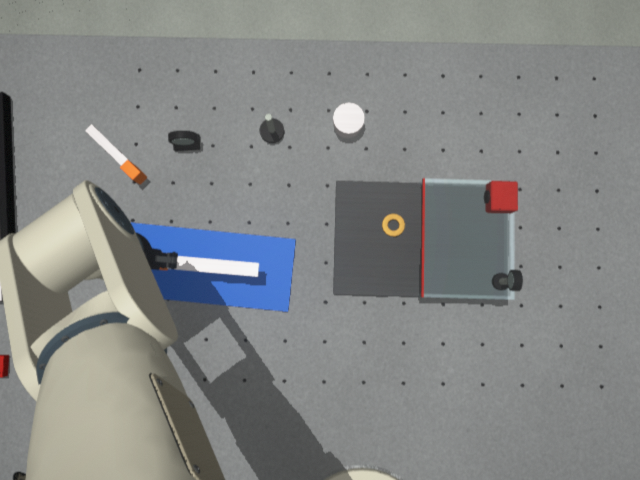

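View pics/s15.png

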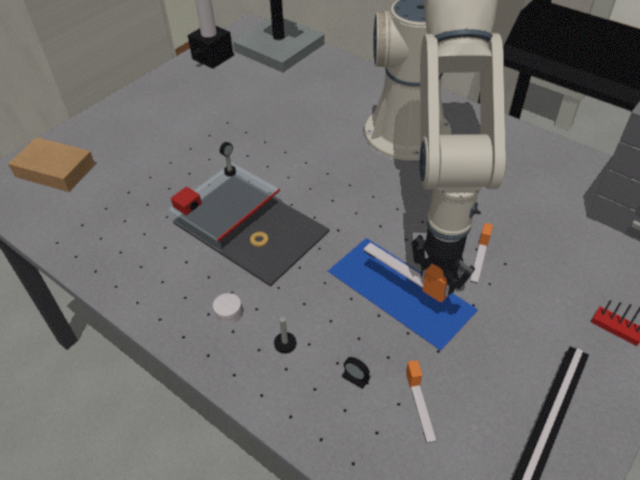

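```bash
python3 -m creep '[[-1,[1.2,0,0],0],[-1,[2.6,0,0],0],[-1,[4,0,0],0],[-1,[5,0,0],0],[-1,[5.5,0,0],0],[-1,[5.6,0,0],0],[-1,[5.6,0,0],0]]'>/dev/null; python3 f.py; python3 -m creep '[[-1,[0.1,0,0],0],[-1,[0.2,0,0],0],[-1,[0.2,0,0],0]]'>/dev/null; python3 f.py
```

```text
t 27.88 tcp [498.71 383.18  36.29] F [-0.63 -0.45 -0.98] T [ 0.002  0.032 -0.009]
t 28.13 tcp [498.88 383.4   34.64] F [-0.16 -0.76 -2.89] T [ 0.015  0.024 -0.016]
```

```bash
for i in 1 2 3 4; do python3 -m creep '[[-1,[0.05,0,0],0],[-1,[0.05,0,0],0]]'>/dev/null; python3 f.py; done
```

```text
t 28.3 tcp [499.02 383.58  34.51] F [-0.48  1.01 -1.9 ] T [ 0.018  0.032 -0.016]
t 28.47 tcp [499.13 383.69  34.13] F [-0.54 -0.19 -2.41] T [ 0.042 -0.027  0.   ]
t 28.63 tcp [499.1  383.69  33.62] F [ 0.37 -0.36 -2.17] T [0.057 0.025 0.018]
t 28.8 tcp [499.08 383.65  33.03] F [ 0.82  0.03 -1.63] T [ 0.028  0.009 -0.02 ]
```

```bash
for i in 1 2 3; do python3 -m creep '[[-1,[0.04,0,0],0],[-1,[0.04,0,0],0]]'>/dev/null; python3 f.py; done
```

```text
t 28.97 tcp [498.99 383.59  32.46] F [ 0.98 -0.18 -1.49] T [ 0.075 -0.008  0.016]
t 29.13 tcp [499.06 383.62  32.07] F [ 0.81 -0.33 -2.48] T [-0.031  0.022 -0.058]
t 29.3 tcp [499.05 383.64  32.01] F [-1.15 -0.88  3.55] T [-0.183  0.252 -0.011]
```

Contact with the mat at the height expected; release and lift away.

```bash
python3 -m creep '[[0.4,[0,0,0],0],[1,[0,0,0],0],[1,[0,0,0],0],[1,[0,0,0],0],[1,[0,0,0],0],[1,[0,0,0],0],[1,[-1,0,0],0],[1,[-3,0,0],0],[1,[-6,0,0],0],[1,[-9,0,0],0],[1,[-12,0,0],0],[1,[-12,0,0],0]]'
python3 -m creep '[[1,[0,0,2],0],[1,[0,0,5],0],[1,[-1,0,8],0],[1,[-2,0,12],0],[1,[-3,0,16],0],[1,[-3,0,16],0],[1,[-3,0,16],0]]'
python3 - <<'E'
from h import *
im=get_image("scene"); save(im,"s16");np.savez("/tmp/s16.npz",**im)
im=get_image("top"); save(im,"t16");np.savez("/tmp/t16.npz",**im)
E
```

```text
t: 30.3
eef_pos: [0.5013, 0.3857, 0.159]
tool_rot: [0.711, -0.022, -0.703, -0.027]
wrist_force: [1.2, 0.1, 0.0]
gripper_width: 0.0852
t: 30.88
eef_pos: [0.34, 0.3971, 0.1883]
tool_rot: [0.711, -0.021, -0.702, -0.027]
wrist_force: [-0.3, 0.3, -0.0]
gripper_width: 0.0858
```

View pics/t16.png

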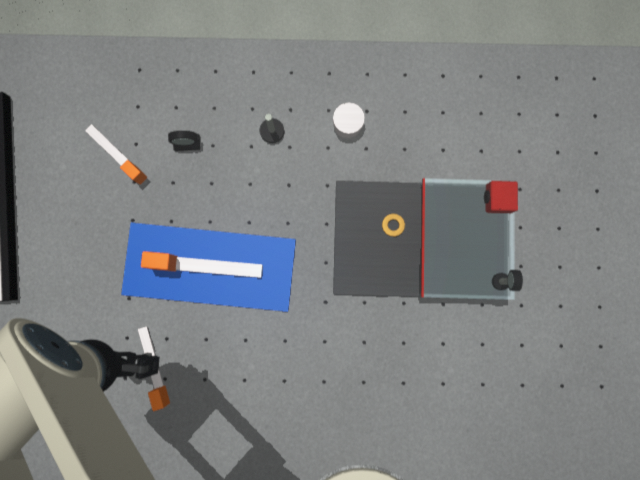

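View pics/s16.png

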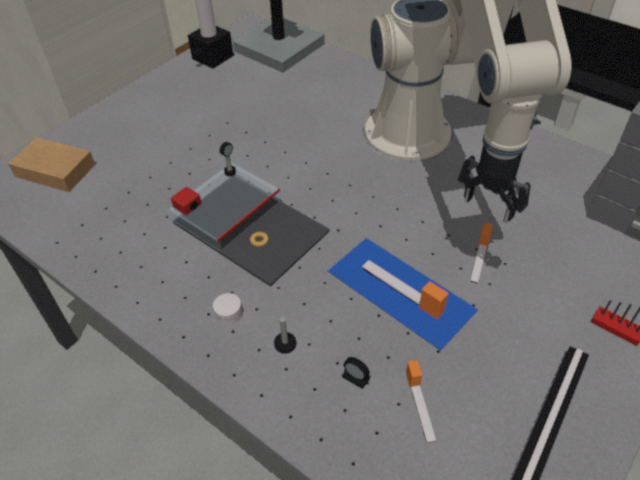

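Run:
```python
from h import *
im=dict(np.load("/tmp/t16.npz"));W=world(im)
print("block top",np.nanmedian(W[257:264,146:164,2]),"strip",[round(float(np.nanmedian(W[a-2:a+3,u-4:u+4,2])),4) for u,a in((190,266),(220,267),(250,269))])
print("ring",W[225,385],W[225,402])
print(hand_in())
```

```text
block top 0.07183579345625427 strip [0.0151, 0.0161, 0.0161]
ring [ 0.57652212 -0.03521907  0.01835706] [ 0.57721503 -0.06761721  0.01794122]
the job is handed in; nothing more can be done
None
```

The ring is out on the open part of the plate, the probe is lying released on its blue mat, and the job is handed in at about 31 s of the 64 s allowed. I have no verdict, only my own checks.

**What happened:**
- I gripped the probe across its narrow sides, slid it in through the open side and felt for the ring. The ring came about 35 mm.
- The probe then began to pivot in the grip and the press fell, with readings as low as about 2.5 N. I lifted off, stood the probe on the open part of the plate and re-gripped it lengthwise.
- With that grip I dragged the ring about 130 mm more at around 20 mm/s, with a net press of about 5–8 N.
- I then lifted off, lowered the probe onto the mat by feel, opened the fingers and moved away.

**Last checks:**
- **Ring:** it lies flat, centred near x 0.577, y -0.05. The shelf's edge is at about y -0.10, so the ring is well clear of it.
- **Probe:** it is level on the mat, with the block top at 72 mm and the strip top at 15–16 mm along its length.
- **Other things:** the post, lens mount, screw tin and shelf look unmoved in the pictures. The arm is clear of everything.
- **Forces:** the highest net press I read on ring or plate was about 8 N. Setting the probe down and closing the fingers for the second grip also gave net readings of roughly 6–8 N. I read the force only at the end of each move, so I can't rule out short peaks in between.

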